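# Gauge the depth of a pump barrel

### The job

Take the depth gauge out of the wooden tool block and push its rod down into the pump barrel that stands in the clamp, past the drag of the sliding collar, until you feel the rod bottom out on the rubber foot inside; press it there gently but clearly for a moment, never hard. Then let go and leave the gauge standing in the barrel, bottomed, with the collar marking the depth at the rim. Leave the other things where they are.

Things in the scene. Friction and masses are not known exactly. Their poses are not given: they have to be found in the camera images.
- gauge: Depth gauge, loose, 0.1 kg, upright in the block's large hole. Origin: centre of the rod's lower end; z up the rod. Steel rod 14 mm thick (nose tapers to 8 mm over the lowest 5 mm), 125 mm long; then a dark wooden handle: flange 32 mm wide from 125 to 131 mm, plain round grip 22 mm wide from 131 to 165 mm (top). A black collar slides on the rod; its drag exceeds the gauge's weight.
- tip (a point): Centre of the lower end of the gauge's rod (same point as the gauge's origin).
- collar_face (a point): Centre of the underside of the black collar on the rod; collar 30 mm in diameter, 12 mm high, wider than the bore, so the rim pushes it up the rod as the rod goes in.
- collar (a joint): How far the collar has slid up the rod, m: 0 = lowest (underside 36 mm above the rod's lower end), 0.075 = highest. It drags on the rod with about 2 N and stays where it is left.
- barrel: Aluminium pump barrel upright in a steel clamp, fixed. Origin: on its axis, under the clamp's base (120 x 90 x 12 mm); z up. Outside 31 mm, bore 18 mm, rim at 110 mm, jaws to 57 mm, screw handle to -x. Blind: a rubber foot closes the bore 47 to 77 mm below the rim, different each time and not measured. Pushing with over 20 N spoils it.
- rim (a point): Centre of the barrel's mouth, level with the rim; z up.
- foot (a joint): How far the rubber foot at the bottom of the bore is squeezed, m: 0 = free, more when pressed, about 6 N per mm, at most 5 mm. A clear press is 0.5 mm or more (3 N on the foot, on top of the collar's 2 N); 7 to 10 N in all is good. It springs back when let go, lifting rod and collar by as much.
- block: Wooden tool block, fixed, 75 x 120 x 50 mm (x, y, z). Origin: centre of its underside. Large hole (17 mm, 34 mm deep) at y = -25 mm holds the gauge; small hole (12 mm) at y = +35 mm holds the valve core tool.
- coretool: Chrome valve core tool standing in the block's small hole, 70 mm long; origin at its lower end. Bystander.
- jar: Glass jar with a steel twist cap, 68 mm diameter, 91 mm high; origin centre of underside. Bystander.
- lever_a: Purple tire lever lying flat, 16 x 115 x 8 mm, along its y; origin under its middle. Bystander.
- lever_b: Second purple tire lever, same. Bystander.
- inflator: Black inflator standing upright, 50 x 70 x 140 mm (156 mm with its nozzle); origin centre of underside. Bystander.
- rasp: Blue rasp with a wooden handle, lying along its y, 280 mm long, 24 mm high; origin at surface level near its middle. Bystander.

How it is judged:
On the way, in this order (a step that is already met when the one before it is completed fails the run):
1. the rod's lower end is inside the barrel, 10 mm or more below the rim (z of tip in the frame of rim below -0.01 m and horizontal distance between tip and rim below 0.008 m), for 0.1 s.
2. the rod presses on the rubber foot at the bottom (squeezed 0.4 mm or more) with the collar on the rim (value of joint foot above 0.0004 m and z of tip in the frame of rim below -0.044 m and horizontal distance between tip and rim below 0.008 m and z of collar_face in the frame of rim below 0.002 m), for 0.2 s.
At the end, for the whole second after the job is handed in: The gauge stands in the barrel by itself, at rest, rod end 44 mm or more below the rim and within 8 mm of its axis, leaning less than 0.17 rad, the collar's underside no more than 4.5 mm above the rim (it was pressed on the foot before) (z of tip in the frame of rim below -0.044 m and horizontal distance between tip and rim below 0.008 m and z of collar_face in the frame of rim below 0.0045 m and angle between gauge's own z axis and vertical below 0.17 rad and linear speed of gauge below 0.02 m/s); the robot touches nothing.
It fails at once if the barrel is pushed with more than 20 N by the gauge or its collar (contact force between gauge and barrel above 20 N).
It fails at once if the robot itself pushes on the barrel or its clamp with more than 20 N (contact force between any of the fingers, the arm and barrel above 20 N).
It fails at once if a bystander is moved more than 30 mm (distance of any of jar, lever_a, lever_b, inflator, rasp, coretool from where it was at the start of the episode above 0.03 m).
It also fails if it takes over 54 s, if anything falls off the work surface, if the arm or the gripper's body presses on something with over 40 N, if the wrist force passes 120 N, or if a joint passes its speed limit or range.

### The arm

A 6-joint arm with a two-finger parallel gripper is mounted at the origin on the work surface. World frame = base frame: x ahead of the robot, y to its left, z up, the work surface at z = 0. Lengths are in m, angles in rad, forces in N, time in s.
With the tool pointing down it reaches from about 0.35 to 0.875 m from the base axis. Payload 4.2 kg.
Tool frame: the origin (TCP) lies midway between the tips of the shut fingers; the grasp point (between the pads) lies 19 mm behind it (ctrl.tcp_to_grasp is the distance from the TCP to the grasp point, in m); z points along the fingers, y is the line along which they close (so a half turn about z gives the same grasp; the last joint's range is limited). The gripper opens to 87 mm and grips with 3 to 60 N. Pads are 19 mm wide; open, the fingers measure 117 mm over their backs; the gripper's body (75 mm by 190 mm) begins 51 mm behind the grasp point.
Start: joints at [1.588, 0.385, 0.008, 0, -1.194, -0.259], TCP at [0.15, 0.607, 0.185] pointing down, gripper open.
Joint ranges: [-3.14, 3.14], [-1.21, 2.06], [-1.07, 1.41], [-3.16, 2.05], [-2.99, -0.16], [-3.1, 3.1]. Speed limits (rad/s): [2.79, 2.79, 3.14, 3.14, 3.14, 3.14].

### API

Orientations are given as [roll, pitch, yaw] about the fixed x, y, z axes, in that order (R = Rz(yaw) Ry(pitch) Rx(roll)).
In Python, from bench import ctrl, viewer gives the robot as it stands.
- The arm moves only by the tool apply_moves, never from a script. Its argument "series" is a list of rows, each a list of 3 entries, a list of its own where there are three numbers: the opening in per cent of the stroke, from 0 (shut) to 100 (fully open), then the shift along the tool's x, y, z in mm, then the turn, a rotation vector about the tool's x, y, z in degrees. A call has 1 to 20 rows; each row shifts and turns the commanded pose from where the row before left it, along the tool's axes as they then stand; what a row does not reach is not made up. A row lasts 1/12 s, in which the tool goes at most 41.7 mm and 7.16 degrees, less where a joint would pass 70% of its speed; a pose out of reach is approached as far as the arm can. A call is refused whole if a number of a shift passes 41.7 or a number of a turn 7.16, either way. A call with a gripper value outside its range is refused whole. The fingers move at their own pace and stop on an object; "grip_force" is the grip in N (left out, the last holds). Time passes only in rows, so rows that do not move let the fingers close. It gives the time, the measured TCP pose, the force, the opening and the grip force at its end, in the units of the state.
- ctrl.state(): the state, without advancing time (a new reading comes with each control period).
- viewer.grab_frame(name): name is "scene" or "top"; returns a dict with "img" (384x512x3 uint8, blue, green, red), "depth" (384x512 float32, m along the optical axis (not along the pixel's ray), 0 where there is no reading), "K" (3x3 intrinsics, pixels), "pose" (4x4, takes a point from camera to world coordinates). Camera axes: x right, y up, looking along -z (the intrinsics and any distortion apply to the point x, -y, -z); pixel columns grow to the right and rows downward; lengths in m; the calibration is good to about 2 mm. A picture is of the moment at which its call begins.
- ctrl.hand_in(): hands the job in; it is judged then, once.
The state is a dict: "t": time; "qpos": joint angles; "joint_velocities": joint speeds; "joint_torque": joint torques, N m; "tool_pos": TCP position; "ee_rot": TCP orientation; "contact_force": force on the tool from outside, world axes, zero at the start; "moment": the same for the moment, N m; "grip_width": finger opening in m; "gripper_force": force on a finger pad.
Only numpy, scipy, OpenCV 4.12 (cv2) and the standard library are available. Lean on these libraries where they do the work, as an engineer would, in place of code of your own. Each camera call takes 0.05 s, during which the arm holds its last target. There are 200 camera calls.

## Working session

There is one attempt and no reset: what is moved stays moved. The work goes in short steps, Python scripts to look and compute and a tool call to move; the robot and the scene stay as the last step left them, time stands still between calls to the robot, and variables do not carry over. Pictures are saved under pics/ and viewed, at most 10 in all, crops included, and the job is handed in when it is done.

Besides the shell and the picture viewer there is one more tool, called after ">>>" as a command line: name --argument value ..., lists and objects as JSON in quotes. apply_moves: Moves the arm, as the interface text tells. Its arguments: {"type":"object","properties":{"series":{"type":"array","items":{"type":"array"}},"grip_force":{"type":"number"}},"required":["series"]}

```bash
mkdir -p pics
cat > h.py <<'E'
import numpy as np, cv2
from bench import ctrl, viewer
def grab(n,f=None):
    d=viewer.grab_frame(n); np.savez(f'pics/{n}.npz',**d)
    if f: cv2.imwrite(f'pics/{f}.png',d['img'])
    return d
def load(n): return dict(np.load(f'pics/{n}.npz'))
def ray(d,u,v):
    K=d['K'];c=np.array([(u-K[0,2])/K[0,0],-(v-K[1,2])/K[1,1],-1.]);T=d['pose']
    return T[:3,3],T[:3,:3]@c
def px(d,u,v):
    o,r=ray(d,u,v); return o+r*d['depth'][int(v),int(u)]
def atz(d,u,v,z):
    o,r=ray(d,u,v); return o+r*(z-o[2])/r[2]
def cloud(d):
    v,u=np.mgrid[:384,:512];K=d['K'];z=d['depth']
    c=np.stack([(u-K[0,2])/K[0,0]*z,-(v-K[1,2])/K[1,1]*z,-z],-1)
    return c@d['pose'][:3,:3].T+d['pose'][:3,3]
E
python3 - <<'E'
from h import *
a=grab('scene','s0');b=grab('top','t0')
print(a['pose'].round(3),b['pose'].round(3),a['K'],ctrl.state(),ctrl.tcp_to_grasp)
E
```

```text
[[-0.825 -0.413  0.385  0.958]
 [ 0.565 -0.601  0.566  0.559]
 [-0.002  0.684  0.729  0.84 ]
 [ 0.     0.     0.     1.   ]] [[ 0.023  0.984 -0.177  0.426]
 [-1.     0.025  0.013  0.027]
 [ 0.018  0.177  0.984  0.957]
 [ 0.     0.     0.     1.   ]] [[446.69123809   0.         253.06265653]
 [  0.         446.69123809 185.45033817]
 [  0.           0.           1.        ]] {'t': 0.1, 'qpos': array([ 1.58759877e+00,  3.85485025e-01,  6.76384766e-03, -4.11511995e-04,
       -1.19399512e+00, -2.58579260e-01]), 'joint_velocities': array([-6.97848015e-04, -1.22371762e-03,  1.82331900e-03, -1.95677815e-04,
        3.09370931e-05,  1.51932204e-03]), 'joint_torque': array([-8.40009670e-04, -3.91690850e+01,  1.87933964e+01,  4.23183292e+00,
        1.34472662e-02, -8.04734736e-05]), 'tool_pos': array([0.1495038 , 0.60623055, 0.18406984]), 'ee_rot': array([ 3.13963872e+00, -1.21316735e-04, -2.41928480e-01]), 'contact_force': array([0.69496018, 0.53318962, 0.12485325]), 'moment': array([-0.01534371,  0.01466607, -0.02718607]), 'gripper_force': 0.0, 'grip_width': 0.08694385873322848} 0.0187
```

View pics/s0.png

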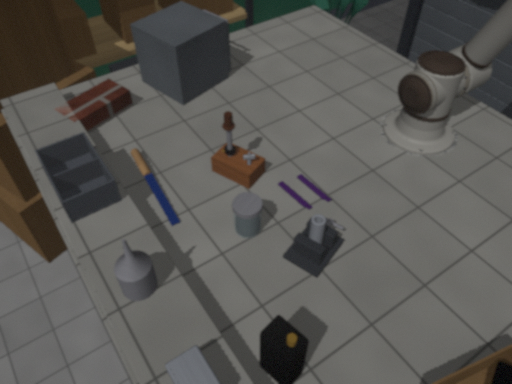

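View pics/t0.png

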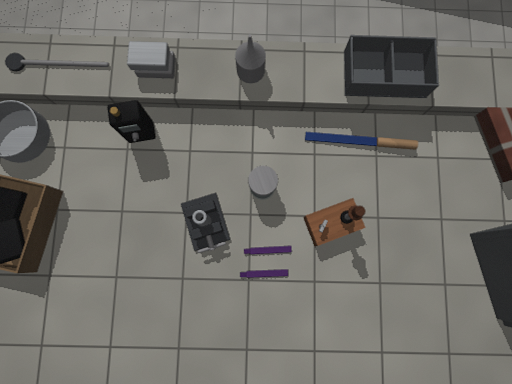

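The scene view shows the gauge handle at about (228,120), the block at (238,165) and the barrel mouth at (318,220). In the top view the handle is at (358,211) and the barrel mouth at (200,217). Next I'll measure them with depth.

Run:
```python
from h import *
s=load('scene');t=load('top')
for n,d,g,b in(('scene',s,(228,125),(318,222)),('top',t,(355,213),(200,217))):
    P=cloud(d)
    for nm,c,r in(('gauge',g,28),('barrel',b,16)):
        Q=P[c[1]-r:c[1]+r,c[0]-r:c[0]+r].reshape(-1,3);Q=Q[Q[:,2]>.045]
        Q=Q[Q[:,2]<.25]
        for z in np.arange(.045,.2,.01):
            q=Q[(Q[:,2]>=z)&(Q[:,2]<z+.01)]
            if len(q)>3: print(n,nm,round(z,3),len(q),q.mean(0).round(4),q.min(0).round(3),q.max(0).round(3))
c1=cv2.resize(s['img'][100:200,195:345],None,fx=5,fy=5,interpolation=cv2.INTER_CUBIC)
c2=cv2.resize(t['img'][185:260,170:380],None,fx=3.8,fy=3.8,interpolation=cv2.INTER_CUBIC)
c3=cv2.resize(s['img'][200:280,270:360],None,fx=5,fy=5,interpolation=cv2.INTER_CUBIC)
cv2.imwrite('pics/c1.png',c1);cv2.imwrite('pics/c2.png',c2);cv2.imwrite('pics/c3.png',c3)
```

```text
scene gauge 0.045 115 [ 0.5077 -0.1879  0.0505] [ 0.475 -0.222  0.046] [ 0.554 -0.152  0.055]
scene gauge 0.055 5 [ 0.5287 -0.1734  0.0638] [ 0.519 -0.186  0.062] [ 0.542 -0.167  0.065]
scene gauge 0.065 63 [ 0.5307 -0.1755  0.0708] [ 0.514 -0.191  0.065] [ 0.547 -0.164  0.075]
scene gauge 0.075 19 [ 0.5298 -0.1753  0.0807] [ 0.523 -0.183  0.075] [ 0.534 -0.17   0.085]
scene gauge 0.085 16 [ 0.5261 -0.1695  0.0894] [ 0.503 -0.183  0.086] [ 0.534 -0.123  0.095]
scene gauge 0.095 20 [ 0.5284 -0.175   0.0995] [ 0.521 -0.182  0.095] [ 0.534 -0.171  0.104]
scene gauge 0.105 17 [ 0.5288 -0.1751  0.1097] [ 0.521 -0.18   0.105] [ 0.534 -0.171  0.114]
scene gauge 0.115 16 [ 0.5298 -0.174   0.1203] [ 0.525 -0.179  0.115] [ 0.534 -0.171  0.124]
scene gauge 0.125 13 [ 0.5304 -0.1743  0.1297] [ 0.523 -0.178  0.126] [ 0.534 -0.17   0.135]
scene gauge 0.135 15 [ 0.5343 -0.17    0.1434] [ 0.515 -0.179  0.14 ] [ 0.543 -0.163  0.145]
scene gauge 0.145 63 [ 0.5299 -0.1728  0.1487] [ 0.513 -0.192  0.145] [ 0.542 -0.162  0.155]
scene gauge 0.155 29 [ 0.5311 -0.1731  0.1602] [ 0.521 -0.183  0.156] [ 0.539
[... 1680 characters left out ...]
5] [ 0.537 -0.169  0.175]
top gauge 0.175 91 [ 0.529  -0.1797  0.1801] [ 0.52  -0.191  0.175] [ 0.54  -0.17   0.184]
top barrel 0.045 101 [0.5223 0.1509 0.0532] [0.487 0.12  0.046] [0.559 0.191 0.055]
top barrel 0.055 351 [0.5233 0.1514 0.057 ] [0.486 0.119 0.055] [0.559 0.194 0.064]
top barrel 0.065 17 [0.5126 0.147  0.0693] [0.502 0.135 0.065] [0.526 0.159 0.075]
top barrel 0.075 16 [0.5161 0.1459 0.079 ] [0.503 0.134 0.076] [0.526 0.159 0.084]
top barrel 0.085 18 [0.5136 0.1457 0.0904] [0.502 0.135 0.085] [0.527 0.158 0.095]
top barrel 0.095 16 [0.5163 0.1471 0.1   ] [0.503 0.134 0.095] [0.527 0.159 0.104]
top barrel 0.105 106 [0.5167 0.1495 0.1095] [0.502 0.135 0.106] [0.531 0.164 0.115]
```

View pics/c1.png

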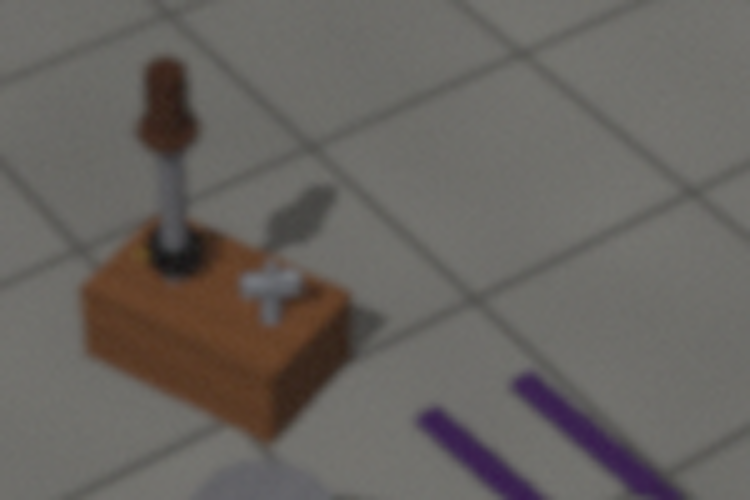

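View pics/c2.png

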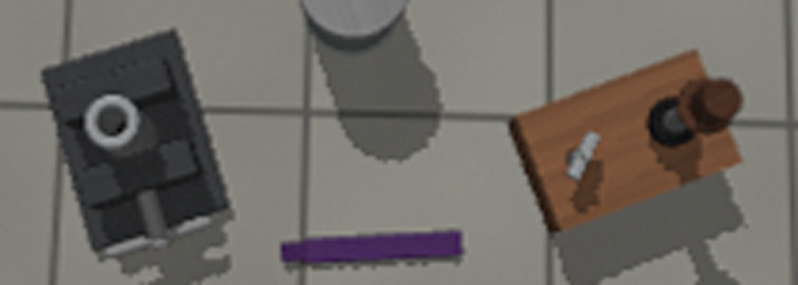

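The crops show the gauge upright, with its collar just above the block, and the barrel ring at about (199.2,217.1) in the top view. Both cameras agree:
- **Gauge axis:** about (0.529, -0.179), top at z 0.181, which matches 0.016 + 0.165.
- **Rim:** about (0.516, 0.151, 0.110).

I'll lift, turn to yaw 0 and move over.

>>> apply_moves --series '[[100, [0, 0, -20], [0, 0, -6.9]], [100, [0, 0, -25], [0, 0, -7]], [100, [0, 0, -25], [0, 0, 0]], [100, [0, 0, -15], [0, 0, 0]], [100, [21, 24, 0], [0, 0, 0]], [100, [21, 24, 0], [0, 0, 0]], [100, [21, 24, 0], [0, 0, 0]], [100, [21, 24, 0], [0, 0, 0]], [100, [21, 24, 0], [0, 0, 0]], [100, [21, 24, 0], [0, 0, 0]], [100, [21, 24, 0], [0, 0, 0]], [100, [21, 24, 0], [0, 0, 0]], [100, [21, 24, 0], [0, 0, 0]], [100, [21, 24, 0], [0, 0, 0]], [100, [21, 24, 0], [0, 0, 0]], [100, [21, 24, 0], [0, 0, 0]], [100, [21, 24, 0], [0, 0, 0]], [100, [21, 24, 0], [0, 0, 0]], [100, [21, 24, 0], [0, 0, 0]], [100, [21, 24, 0], [0, 0, 0]]]'

```text
t: 1.77
tool_pos: [0.4864, 0.2216, 0.2697]
ee_rot: [3.141, 0.001, 0.001]
contact_force: [1.2, -0.6, -0.3]
grip_width: 0.087
gripper_force: 0.0
```

>>> apply_moves --series '[[100, [2.7, 25, 0], [0, 0, 0]], [100, [2.7, 25, 0], [0, 0, 0]], [100, [2.7, 25, 0], [0, 0, 0]], [100, [2.7, 25, 0], [0, 0, 0]], [100, [2.7, 25, 0], [0, 0, 0]], [100, [2.7, 25, 0], [0, 0, 0]], [100, [2.7, 25, 0], [0, 0, 0]], [100, [2.7, 25, 0], [0, 0, 0]], [100, [2.7, 25, 0], [0, 0, 0]], [100, [2.7, 25, 0], [0, 0, 0]], [100, [2.7, 25, 0], [0, 0, 0]], [100, [2.7, 25, 0], [0, 0, 0]], [100, [2.7, 25, 0], [0, 0, 0]], [100, [2.7, 25, 0], [0, 0, 0]], [100, [2.7, 25, 0], [0, 0, 0]], [100, [2.2, 25, 0], [0, 0, 0]], [100, [0, 0, 0], [0, 0, 0]], [100, [0, 0, 0], [0, 0, 0]]]'

```text
t: 3.27
tool_pos: [0.5285, -0.1778, 0.2692]
ee_rot: [-3.141, 0.002, -0.002]
contact_force: [-0.1, 0.7, 0.9]
grip_width: 0.0868
gripper_force: 0.0
```

>>> apply_moves --series '[[100, [0, 1, 18], [0, 0, 0]], [100, [0, 0, 20], [0, 0, 0]], [100, [0, 0, 20], [0, 0, 0]], [100, [0, 0, 20], [0, 0, 0]], [100, [0, 0, 15], [0, 0, 0]], [100, [0, 0, 15], [0, 0, 0]], [100, [0, 0, 10], [0, 0, 0]], [100, [0, 0, 0], [0, 0, 0]], [100, [0, 0, 0], [0, 0, 0]]]'

```text
t: 4.02
tool_pos: [0.529, -0.1774, 0.1521]
ee_rot: [3.141, 0.001, 0.002]
contact_force: [0.2, -0.3, 0.8]
grip_width: 0.0868
gripper_force: 0.0
```

Run:
```python
from h import *
s=grab('scene');t=grab('top')
c1=cv2.resize(s['img'][60:200,160:300],None,fx=3.5,fy=3.5)
c2=cv2.resize(t['img'][150:250,290:430],None,fx=2.2,fy=2.2)
c2=cv2.copyMakeBorder(c2,0,490-c2.shape[0],0,0,0)
cv2.imwrite('pics/g1.png',np.hstack([c1,c2]))
```

```text
(no output)
```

View pics/g1.png

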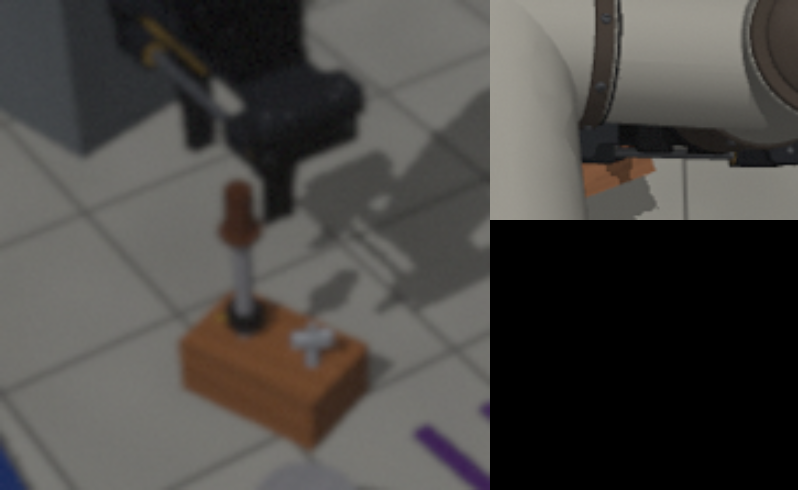

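The near fingertip at crop (278,213) looks higher or farther than the tool pose implies, so I'll check with depth before closing.

Run:
```python
from h import *
s=load('scene');P=cloud(s)
def proj(p):
    T=s['pose'];c=T[:3,:3].T@(np.array(p)-T[:3,3]);K=s['K'];return [K[0,0]*c[0]/-c[2]+K[0,2],-K[1,1]*c[1]/-c[2]+K[1,2]]
to=lambda p:((np.array(proj(p))-[160,60])*3.5).round()
print('tcp',to([.529,-.1774,.152]),to([.529,-.134,.152]),to([.529,-.221,.152]),'htop',to([.529,-.179,.181]))
for u,v in [(275,175),(275,190),(275,205),(278,213),(195,140),(195,120),(238,200),(238,190)]:
    print(u,v,P[int(60+v/3.5),int(160+u/3.5)].round(3))
print(ctrl.state()['tool_pos'])
```

```text
tcp [239. 223.] [273. 257.] [206. 191.] htop [236. 189.]
275 175 [ 0.536 -0.119  0.233]
275 190 [ 0.534 -0.122  0.219]
275 205 [ 0.532 -0.126  0.205]
278 213 [ 0.532 -0.123  0.2  ]
195 140 [ 0.537 -0.219  0.201]
195 120 [ 0.537 -0.217  0.219]
238 200 [ 0.533 -0.169  0.18 ]
238 190 [ 0.528 -0.177  0.181]
[ 0.52980742 -0.17773399  0.15321362]
```

The fingertips appear at z ≈ 0.197, but the TCP reads 0.152. I'll partly close the fingers to 26 mm, still wider than the handle, to see whether they extend as they close.

>>> apply_moves --series '[[34, [0, 0, 0], [0, 0, 0]], [34, [0, 0, 0], [0, 0, 0]], [34, [0, 0, 0], [0, 0, 0]], [34, [0, 0, 0], [0, 0, 0]], [34, [0, 0, 0], [0, 0, 0]], [34, [0, 0, 0], [0, 0, 0]], [34, [0, 0, 0], [0, 0, 0]], [34, [0, 0, 0], [0, 0, 0]]]' --grip_force 15

```text
t: 4.78
tool_pos: [0.5289, -0.1779, 0.152]
ee_rot: [3.142, 0.0, 0.001]
contact_force: [0.8, 0.6, -0.0]
grip_width: 0.0417
gripper_force: 0.0
```

Run:
```python
from h import *
s=grab('scene')
cv2.imwrite('pics/g2.png',cv2.resize(s['img'][60:150,180:280],None,fx=5,fy=5))
P=cloud(s)
Q=P[60:150,180:280]
m=(Q[...,2]>.13)&(Q[...,2]<.3)&(abs(Q[...,0]-.529)<.05)&(abs(Q[...,1]+.178)<.06)
q=Q[m]
for z in np.arange(.14,.28,.01):
    k=q[(q[:,2]>=z)&(q[:,2]<z+.01)]
    if len(k):print(round(z,3),len(k),k.min(0).round(3),k.max(0).round(3))
```

```text
0.14 63 [ 0.511 -0.194  0.14 ] [ 0.544 -0.16   0.15 ]
0.15 31 [ 0.522 -0.183  0.15 ] [ 0.537 -0.168  0.16 ]
0.16 28 [ 0.521 -0.184  0.16 ] [ 0.538 -0.168  0.17 ]
0.17 21 [ 0.523 -0.182  0.171] [ 0.538 -0.167  0.18 ]
0.18 35 [ 0.52 -0.2   0.18] [ 0.538 -0.149  0.19 ]
0.19 55 [ 0.518 -0.204  0.191] [ 0.54  -0.146  0.2  ]
0.2 59 [ 0.518 -0.204  0.2  ] [ 0.54  -0.146  0.21 ]
0.21 27 [ 0.533 -0.207  0.21 ] [ 0.539 -0.146  0.22 ]
0.22 19 [ 0.537 -0.21   0.22 ] [ 0.539 -0.145  0.23 ]
0.23 17 [ 0.537 -0.214  0.23 ] [ 0.54  -0.143  0.24 ]
0.24 9 [ 0.524 -0.206  0.243] [ 0.532 -0.199  0.25 ]
0.25 13 [ 0.528 -0.205  0.25 ] [ 0.541 -0.202  0.26 ]
0.26 49 [ 0.535 -0.228  0.26 ] [ 0.566 -0.122  0.27 ]
0.27 144 [ 0.541 -0.229  0.27 ] [ 0.567 -0.119  0.28 ]
0.28 171 [ 0.546 -0.232  0.28 ] [ 0.567 -0.122  0.289]
```

View pics/g2.png

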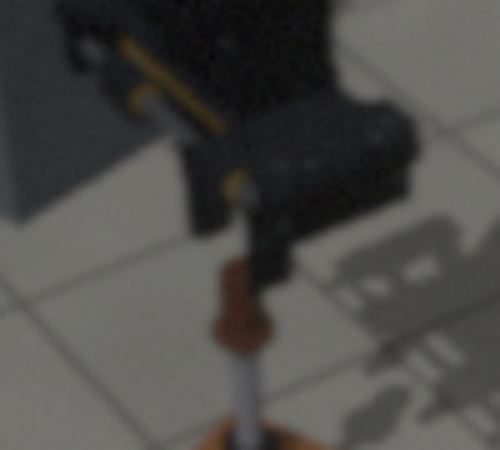

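The fingers do swing down a little as they close. At 42 mm opening the tips are at z ≈ 0.185, still above most of the handle, while x and y are centred. I'll trust the picture and go down 25 mm with this opening, which clears the flange.

>>> apply_moves --series '[[46, [0, 1, 5], [0, 0, 0]], [46, [0, 0, 5], [0, 0, 0]], [46, [0, 0, 5], [0, 0, 0]], [46, [0, 0, 5], [0, 0, 0]], [46, [0, 0, 5], [0, 0, 0]], [46, [0, 0, 0], [0, 0, 0]], [46, [0, 0, 0], [0, 0, 0]]]'

```text
t: 5.42
tool_pos: [0.5287, -0.1789, 0.1266]
ee_rot: [3.142, 0.001, 0.001]
contact_force: [0.2, -0.2, -0.4]
grip_width: 0.04
gripper_force: 0.0
```

Run:
```python
from h import *
s=grab('scene')
cv2.imwrite('pics/g3.png',cv2.resize(s['img'][80:160,190:270],None,fx=7,fy=7,interpolation=cv2.INTER_CUBIC))
P=cloud(s)
Q=P[60:170,180:280]
m=(Q[...,2]>.13)&(Q[...,2]<.3)&(abs(Q[...,0]-.529)<.05)&(abs(Q[...,1]+.178)<.06)&((Q[...,1]>-.157))
q=Q[m]
print(q[np.argsort(q[:,2])][:12].round(3)); print(ctrl.state()['contact_force'],ctrl.state()['grip_width'])
```

```text
[[ 0.537 -0.151  0.164]
 [ 0.538 -0.155  0.164]
 [ 0.518 -0.15   0.165]
 [ 0.533 -0.148  0.167]
 [ 0.535 -0.149  0.167]
 [ 0.527 -0.148  0.167]
 [ 0.53  -0.149  0.167]
 [ 0.537 -0.15   0.167]
 [ 0.526 -0.151  0.168]
 [ 0.522 -0.148  0.168]
 [ 0.538 -0.154  0.168]
 [ 0.52  -0.151  0.168]]
[0.25381882 0.09790411 0.43805541] 0.03988420267804515
```

View pics/g3.png

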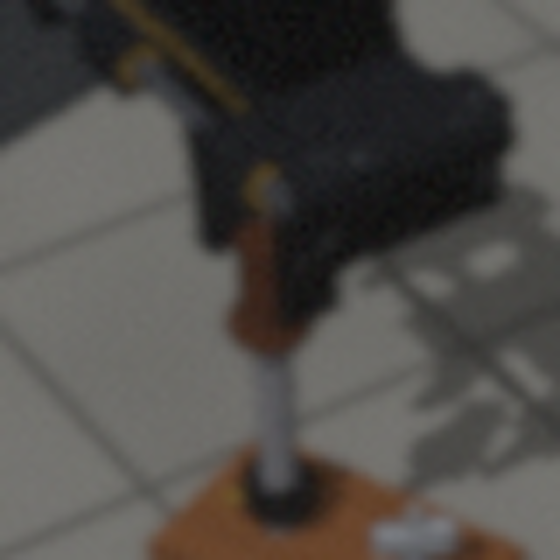

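The fingers now straddle the handle (near tip at crop (310,320), z ≈ 0.163; the flange top is at 0.147). I'll go down another 8 mm and close.

>>> apply_moves --series '[[46, [0, 0, 4], [0, 0, 0]], [46, [0, 0, 4], [0, 0, 0]], [46, [0, 0, 0], [0, 0, 0]], [20, [0, 0, 0], [0, 0, 0]], [10, [0, 0, 0], [0, 0, 0]], [10, [0, 0, 0], [0, 0, 0]], [10, [0, 0, 0], [0, 0, 0]], [10, [0, 0, 0], [0, 0, 0]], [10, [0, 0, 0], [0, 0, 0]], [10, [0, 0, 0], [0, 0, 0]], [10, [0, 0, 0], [0, 0, 0]], [10, [0, 0, 0], [0, 0, 0]]]' --grip_force 25

```text
t: 6.47
tool_pos: [0.5291, -0.179, 0.1192]
ee_rot: [3.141, -0.0, 0.001]
contact_force: [-0.1, -0.8, 0.8]
grip_width: 0.0216
gripper_force: 25.0
```

Gripped on 21.6 mm, as the 22 mm handle should read. Lifting straight up 125 mm.

>>> apply_moves --series '[[10, [0, 0, -5], [0, 0, 0]], [10, [0, 0, -10], [0, 0, 0]], [10, [0, 0, -10], [0, 0, 0]], [10, [0, 0, -12], [0, 0, 0]], [10, [0, 0, -18], [0, 0, 0]], [10, [0, 0, -20], [0, 0, 0]], [10, [0, 0, -20], [0, 0, 0]], [10, [0, 0, -15], [0, 0, 0]], [10, [0, 0, -10], [0, 0, 0]], [10, [0, 0, -5], [0, 0, 0]], [10, [0, 0, 0], [0, 0, 0]]]'

```text
t: 7.38
tool_pos: [0.5294, -0.1789, 0.2455]
ee_rot: [3.141, -0.003, 0.001]
contact_force: [-0.3, -0.2, -0.1]
grip_width: 0.0211
gripper_force: 25.0
```

Run:
```python
from h import *
s=grab('scene');P=cloud(s)
m=(P[...,2]>.11)&(P[...,2]<.32)&(abs(P[...,0]-.529)<.04)&(abs(P[...,1]+.178)<.03)
q=P[m]
for z in np.arange(.11,.3,.01):
    k=q[(q[:,2]>=z)&(q[:,2]<z+.01)]
    if len(k):print(round(z,3),len(k),k.mean(0).round(4),k.min(0).round(3),k.max(0).round(3))
print(ctrl.state()['tool_pos'],ctrl.state()['contact_force'])
```

```text
0.14 7 [ 0.529  -0.1748  0.1465] [ 0.523 -0.176  0.142] [ 0.533 -0.173  0.148]
0.15 21 [ 0.5296 -0.1745  0.1551] [ 0.523 -0.18   0.15 ] [ 0.536 -0.17   0.16 ]
0.16 21 [ 0.5287 -0.1749  0.1651] [ 0.521 -0.18   0.16 ] [ 0.535 -0.17   0.17 ]
0.17 15 [ 0.5307 -0.174   0.1751] [ 0.525 -0.177  0.17 ] [ 0.535 -0.17   0.179]
0.18 24 [ 0.5323 -0.1708  0.1883] [ 0.513 -0.186  0.182] [ 0.544 -0.163  0.19 ]
0.19 85 [ 0.5314 -0.174   0.1962] [ 0.513 -0.193  0.19 ] [ 0.546 -0.163  0.2  ]
0.2 21 [ 0.5295 -0.1746  0.2052] [ 0.519 -0.18   0.201] [ 0.536 -0.17   0.209]
0.21 19 [ 0.5301 -0.174   0.2151] [ 0.523 -0.178  0.211] [ 0.535 -0.171  0.219]
0.22 22 [ 0.5294 -0.1737  0.2247] [ 0.522 -0.178  0.221] [ 0.535 -0.17   0.23 ]
0.23 23 [ 0.5286 -0.1741  0.2346] [ 0.521 -0.181  0.23 ] [ 0.534 -0.168  0.24 ]
0.24 23 [ 0.5304 -0.1745  0.2445] [ 0.524 -0.182  0.24 ] [ 0.534 -0.17   0.25 ]
0.25 23 [ 0.5303 -0.1737  0.2551] [ 0.524 -0.179  0.25 ] [ 0.535 -0.17   0.26 ]
0.26 12 [ 0.5326 -0.1685  0.2672] [ 0.521 -0.182  0.261] [ 0.542 -0.161  0.27 ]
0.27 65 [ 0.5324 -0.1713  0.2734] [ 0.514 -0.19   0.27 ] [ 0.544 -0.16   0.28 ]
0.28 49 [ 0.5331 -0.171   0.2866] [ 0.518 -0.197  0.28 ] [ 0.54  -0.156  0.29 ]
0.29 65 [ 0.5334 -0.1709  0.2952] [ 0.518 -0.198  0.29 ] [ 0.54  -0.157  0.3  ]
[ 0.52883906 -0.17872797  0.24419435] [ 0.09518783  0.2975709  -1.17332629]
```

The gauge hangs vertical with its tip at z ≈ 0.142, so the TCP is 103 mm above the tip. Carrying it over the barrel.

>>> apply_moves --series '[[10, [0, -10, 0], [0, 0, 0]], [10, [-1, -20, 0], [0, 0, 0]], [10, [-1, -25, 0], [0, 0, 0]], [10, [-1, -25, 0], [0, 0, 0]], [10, [-1, -25, 0], [0, 0, 0]], [10, [-1, -25, 0], [0, 0, 0]], [10, [-1, -25, 0], [0, 0, 0]], [10, [-1, -25, 0], [0, 0, 0]], [10, [-1, -25, 0], [0, 0, 0]], [10, [-1, -25, 0], [0, 0, 0]], [10, [-1, -25, 0], [0, 0, 0]], [10, [-1, -25, 0], [0, 0, 0]], [10, [-1, -25, 0], [0, 0, 0]], [10, [-1, -15, 0], [0, 0, 0]], [10, [0, -10, 0], [0, 0, 0]], [10, [0, 0, 0], [0, 0, 0]], [10, [0, 0, 0], [0, 0, 0]], [10, [0, 0, 0], [0, 0, 0]]]'

```text
t: 8.93
tool_pos: [0.5154, 0.1504, 0.2437]
ee_rot: [3.141, 0.001, 0.0]
contact_force: [0.2, 0.1, -0.7]
grip_width: 0.0215
gripper_force: 25.0
```

```bash
cat > chk.py <<'E'
from h import *
from scipy.optimize import least_squares
s=grab('scene');P=cloud(s);tp=ctrl.state()['tool_pos'];print(tp)
def fit(zl,zh,r,w=.02):
    m=(P[...,2]>zl)&(P[...,2]<zh)&(np.hypot(P[...,0]-.516,P[...,1]-.151)<w); q=P[m][:,:2]
    f=least_squares(lambda c:np.hypot(*(q-c).T)-r,[.51,.145],loss='soft_l1',f_scale=.001);return f.x.round(4),len(q)
t=tp[2]-.103
print('rod',fit(t+.004,t+.03,.007),'rod up',fit(t+.06,t+.12,.007))
E
cat > v.py <<'E'
import sys
from h import *
s=load('scene');x,y=280,150
cv2.imwrite('pics/%s.png'%sys.argv[1],cv2.resize(s['img'][y:y+100,x:x+80],None,fx=6,fy=6,interpolation=cv2.INTER_CUBIC))
E
python3 - <<'E'
from chk import *
print('barrel',fit(.062,.1,.0155))
P=cloud(dict(np.load('pics/top.npz')))
E
python3 v.py b1
```

```text
[0.51553219 0.15022508 0.24385084]
rod (array([0.513, 0.15 ]), 58) rod up (array([0.5218, 0.1591]), 153)
barrel (array([0.5142, 0.1505]), 173)
```

View pics/b1.png

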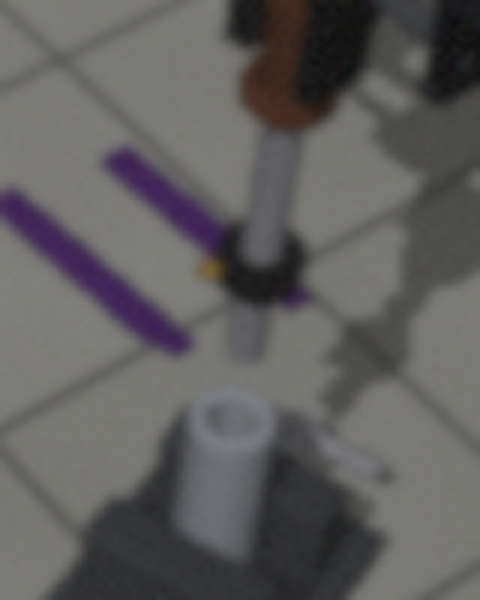

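The picture shows the rod tip at (247,355) in line above the mouth at (232,418). Circle fits from the same camera put the rod at (0.5130, 0.1500) and the barrel at (0.5142, 0.1505). I'll correct x by 1 mm and enter slowly.

>>> apply_moves --series '[[10, [1, 0, 5], [0, 0, 0]], [10, [0, 0, 8], [0, 0, 0]], [10, [0, 0, 8], [0, 0, 0]], [10, [0, 0, 5], [0, 0, 0]], [10, [0, 0, 2], [0, 0, 0]], [10, [0, 0, 2], [0, 0, 0]], [10, [0, 0, 2], [0, 0, 0]], [10, [0, 0, 2], [0, 0, 0]], [10, [0, 0, 0], [0, 0, 0]]]'

```text
t: 9.73
tool_pos: [0.5165, 0.1511, 0.2097]
ee_rot: [3.141, 0.0, 0.001]
contact_force: [-1.0, -0.0, -1.2]
grip_width: 0.0212
gripper_force: 25.0
```

>>> apply_moves --series '[[10, [0, 0, 2], [0, 0, 0]], [10, [0, 0, 2], [0, 0, 0]], [10, [0, 0, 2], [0, 0, 0]], [10, [0, 0, 2], [0, 0, 0]], [10, [0, 0, 2], [0, 0, 0]], [10, [0, 0, 0], [0, 0, 0]]]'

```text
t: 10.23
tool_pos: [0.5164, 0.151, 0.1995]
ee_rot: [3.141, 0.001, 0.001]
contact_force: [-0.3, 0.1, -1.0]
grip_width: 0.0212
gripper_force: 25.0
```

```bash
python3 - <<'E'
from h import *
s=grab('scene');print([ctrl.state()['contact_force'].round(1)]);P=cloud(s)
m=(P[...,2]>.108)&(P[...,2]<.2)&(np.hypot(P[...,0]-.514,P[...,1]-.1505)<.02);q=P[m]
for z in np.arange(.105,.2,.005):
    k=q[(q[:,2]>=z)&(q[:,2]<z+.005)]
    if len(k):print(round(z,3),len(k),k.min(0).round(3),k.max(0).round(3))
E
python3 v.py b2
```

```text
[array([ 0.4,  0.2, -0.6])]
0.105 37 [0.501 0.136 0.108] [0.529 0.166 0.11 ]
0.11 43 [0.501 0.138 0.11 ] [0.529 0.167 0.115]
0.115 12 [0.512 0.149 0.115] [0.521 0.158 0.12 ]
0.12 10 [0.514 0.147 0.12 ] [0.522 0.158 0.125]
0.125 8 [0.514 0.15  0.125] [0.521 0.158 0.128]
0.135 2 [0.523 0.158 0.138] [0.526 0.161 0.14 ]
0.14 23 [0.509 0.146 0.14 ] [0.533 0.166 0.145]
0.145 41 [0.502 0.136 0.145] [0.532 0.166 0.15 ]
0.15 75 [0.5   0.138 0.15 ] [0.53  0.166 0.155]
0.155 13 [0.513 0.146 0.156] [0.522 0.158 0.16 ]
0.16 11 [0.514 0.152 0.16 ] [0.522 0.159 0.164]
0.165 12 [0.511 0.149 0.165] [0.521 0.158 0.169]
0.17 13 [0.514 0.146 0.17 ] [0.522 0.159 0.175]
0.175 12 [0.513 0.146 0.175] [0.522 0.158 0.18 ]
0.18 12 [0.511 0.151 0.18 ] [0.521 0.158 0.185]
0.185 12 [0.513 0.15  0.186] [0.522 0.159 0.19 ]
0.19 13 [0.513 0.145 0.19 ] [0.521 0.158 0.194]
0.195 13 [0.51  0.148 0.195] [0.521 0.159 0.2  ]
```

View pics/b2.png

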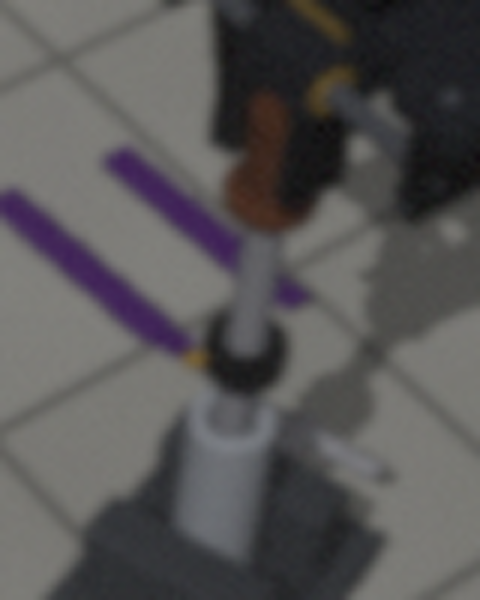

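The rod is in the bore with its tip about 13 mm below the rim, and the collar is at (245,355), about 28 mm above the rim, with no side force. Next I'll bring the collar down to the rim, then feel for the foot in 2 mm steps.

>>> apply_moves --series '[[10, [0, 0, 4], [0, 0, 0]], [10, [0, 0, 5], [0, 0, 0]], [10, [0, 0, 5], [0, 0, 0]], [10, [0, 0, 5], [0, 0, 0]], [10, [0, 0, 3], [0, 0, 0]], [10, [0, 0, 2], [0, 0, 0]], [10, [0, 0, 2], [0, 0, 0]], [10, [0, 0, 1], [0, 0, 0]], [10, [0, 0, 1], [0, 0, 0]], [10, [0, 0, 1], [0, 0, 0]], [10, [0, 0, 0], [0, 0, 0]], [10, [0, 0, 0], [0, 0, 0]]]'

```text
t: 11.28
tool_pos: [0.5167, 0.1511, 0.1711]
ee_rot: [-3.142, -0.0, 0.001]
contact_force: [0.5, 0.4, -0.4]
grip_width: 0.0212
gripper_force: 25.0
```

>>> apply_moves --series '[[10, [0, 0, 1], [0, 0, 0]], [10, [0, 0, 1], [0, 0, 0]], [10, [0, 0, 0], [0, 0, 0]]]'

```text
t: 11.53
tool_pos: [0.517, 0.1512, 0.1694]
ee_rot: [-3.141, -0.001, 0.001]
contact_force: [-0.3, 0.1, 0.8]
grip_width: 0.021
gripper_force: 25.0
```

```bash
python3 -c "
from h import *
F=[]
for i in range(6): viewer.grab_frame('scene'); F.append(ctrl.state()['contact_force'])
print(np.array(F).round(1).tolist(),ctrl.state()['tool_pos'],ctrl.state()['t'])"
```

```text
[[-0.3, -0.4, 1.4], [-0.4, -0.6, 1.1], [0.4, 0.4, 0.7], [0.4, 0.0, 0.8], [0.6, -0.2, 0.5], [0.0, 0.2, 0.8]] [0.51692759 0.15118733 0.16931323] 11.8333
```

The reading has risen from about -0.8 to +0.9 N, so the collar is on the rim and dragging. Now probing for the foot.

>>> apply_moves --series '[[10, [0, 0, 1], [0, 0, 0]], [10, [0, 0, 1], [0, 0, 0]], [10, [0, 0, 0], [0, 0, 0]]]'

```text
t: 12.08
tool_pos: [0.5167, 0.1511, 0.1669]
ee_rot: [-3.142, 0.0, 0.001]
contact_force: [0.4, 0.4, 1.2]
grip_width: 0.0213
gripper_force: 25.0
```

```bash
sleep 0
```

>>> apply_moves --series '[[10, [0, 0, 1], [0, 0, 0]], [10, [0, 0, 1], [0, 0, 0]], [10, [0, 0, 0], [0, 0, 0]]]'

```text
t: 12.33
tool_pos: [0.5166, 0.1511, 0.1648]
ee_rot: [-3.142, 0.0, 0.001]
contact_force: [0.5, 0.3, 0.4]
grip_width: 0.0211
gripper_force: 25.0
```

>>> apply_moves --series '[[10, [0, 0, 1], [0, 0, 0]], [10, [0, 0, 1], [0, 0, 0]], [10, [0, 0, 0], [0, 0, 0]]]'

```text
t: 12.58
tool_pos: [0.5166, 0.1511, 0.1628]
ee_rot: [3.142, 0.0, 0.001]
contact_force: [-0.0, -0.2, -0.1]
grip_width: 0.0211
gripper_force: 25.0
```

>>> apply_moves --series '[[10, [0, 0, 1], [0, 0, 0]], [10, [0, 0, 1], [0, 0, 0]], [10, [0, 0, 0], [0, 0, 0]]]'

```text
t: 12.83
tool_pos: [0.5166, 0.1511, 0.1608]
ee_rot: [3.142, 0.0, 0.001]
contact_force: [-0.2, 0.7, -0.3]
grip_width: 0.0215
gripper_force: 25.0
```

>>> apply_moves --series '[[10, [0, 0, 1], [0, 0, 0]], [10, [0, 0, 1], [0, 0, 0]], [10, [0, 0, 0], [0, 0, 0]]]'

```text
t: 13.08
tool_pos: [0.5166, 0.1511, 0.1588]
ee_rot: [-3.142, 0.0, 0.001]
contact_force: [0.8, 0.2, 0.4]
grip_width: 0.0214
gripper_force: 25.0
```

```bash
cat > f.py <<'E'
from h import *
F=[]
for i in range(5): s=grab('scene'); F.append(ctrl.state()['contact_force'][2])
print(np.round(F,1),ctrl.state()['tool_pos'])
P=cloud(s)
m=(P[...,2]>.108)&(P[...,2]<.25)&(np.hypot(P[...,0]-.514,P[...,1]-.1505)<.02);q=P[m]
for z in np.arange(.105,.22,.005):
    k=q[(q[:,2]>=z)&(q[:,2]<z+.005)]
    if len(k):print(round(z,3),len(k),k.min(0).round(3),k.max(0).round(3))
E
python3 f.py
```

```text
[-0.3 -1.4  0.3 -0.3 -0.2] [0.51653822 0.1510701  0.15881336]
0.105 9 [0.508 0.148 0.108] [0.53  0.166 0.11 ]
0.11 16 [0.514 0.146 0.11 ] [0.529 0.167 0.114]
0.115 32 [0.507 0.14  0.115] [0.533 0.167 0.12 ]
0.12 91 [0.5   0.137 0.12 ] [0.532 0.167 0.125]
0.125 8 [0.514 0.151 0.125] [0.521 0.16  0.13 ]
0.13 11 [0.512 0.149 0.13 ] [0.521 0.159 0.134]
0.135 12 [0.513 0.148 0.135] [0.522 0.159 0.14 ]
0.14 13 [0.514 0.146 0.14 ] [0.522 0.159 0.145]
0.145 9 [0.51  0.151 0.145] [0.522 0.159 0.149]
0.15 14 [0.511 0.151 0.15 ] [0.522 0.159 0.155]
0.155 9 [0.513 0.144 0.156] [0.522 0.159 0.16 ]
0.16 12 [0.513 0.15  0.16 ] [0.523 0.159 0.164]
0.165 11 [0.513 0.15  0.165] [0.522 0.159 0.17 ]
0.17 2 [0.517 0.157 0.17 ] [0.519 0.16  0.172]
0.18 18 [0.507 0.143 0.181] [0.531 0.167 0.185]
0.185 58 [0.509 0.136 0.185] [0.531 0.167 0.19 ]
0.19 11 [0.522 0.147 0.19 ] [0.526 0.159 0.195]
0.195 17 [0.519 0.137 0.195] [0.525 0.166 0.199]
0.2 21 [0.521 0.136 0.2  ] [0.526 0.164 0.205]
0.205 22 [0.521 0.135 0.205] [0.527 0.163 0.21 ]
0.21 25 [0.519 0.135 0.211] [0.527 0.166 0.215]
0.215 24 [0.517 0.136 0.215] [0.526 0.164 0.22 ]
```

The collar is on the rim (its top is at about 0.123) and the tip is at about 0.056 with no slip in the grip. The foot hasn't been reached yet, so I'll keep probing.

>>> apply_moves --series '[[10, [0, 0, 1], [0, 0, 0]], [10, [0, 0, 1], [0, 0, 0]], [10, [0, 0, 0], [0, 0, 0]]]'

```text
t: 13.58
tool_pos: [0.5166, 0.1511, 0.1569]
ee_rot: [3.141, 0.0, 0.001]
contact_force: [-0.2, 0.4, 0.2]
grip_width: 0.0215
gripper_force: 25.0
```

>>> apply_moves --series '[[10, [0, 0, 1], [0, 0, 0]], [10, [0, 0, 1], [0, 0, 0]], [10, [0, 0, 0], [0, 0, 0]]]'

```text
t: 13.83
tool_pos: [0.5166, 0.1511, 0.1548]
ee_rot: [3.142, 0.0, 0.001]
contact_force: [1.0, 0.1, 0.1]
grip_width: 0.0214
gripper_force: 25.0
```

>>> apply_moves --series '[[10, [0, 0, 1], [0, 0, 0]], [10, [0, 0, 1], [0, 0, 0]], [10, [0, 0, 0], [0, 0, 0]]]'

```text
t: 14.08
tool_pos: [0.5166, 0.1511, 0.1528]
ee_rot: [3.142, 0.0, 0.001]
contact_force: [-0.2, 0.3, 0.3]
grip_width: 0.0211
gripper_force: 25.0
```

>>> apply_moves --series '[[10, [0, 0, 1], [0, 0, 0]], [10, [0, 0, 1], [0, 0, 0]], [10, [0, 0, 0], [0, 0, 0]]]'

```text
t: 14.33
tool_pos: [0.5166, 0.1511, 0.1508]
ee_rot: [3.142, 0.0, 0.001]
contact_force: [0.4, -0.2, 0.4]
grip_width: 0.0211
gripper_force: 25.0
```

>>> apply_moves --series '[[10, [0, 0, 1], [0, 0, 0]], [10, [0, 0, 1], [0, 0, 0]], [10, [0, 0, 0], [0, 0, 0]]]'

```text
t: 14.58
tool_pos: [0.5166, 0.1511, 0.1488]
ee_rot: [3.142, 0.0, 0.001]
contact_force: [0.7, -0.3, 0.6]
grip_width: 0.0213
gripper_force: 25.0
```

>>> apply_moves --series '[[10, [0, 0, 1], [0, 0, 0]], [10, [0, 0, 1], [0, 0, 0]], [10, [0, 0, 0], [0, 0, 0]]]'

```text
t: 14.83
tool_pos: [0.5166, 0.1511, 0.1468]
ee_rot: [3.142, 0.0, 0.001]
contact_force: [0.8, 0.0, -0.2]
grip_width: 0.0215
gripper_force: 25.0
```

>>> apply_moves --series '[[10, [0, 0, 1], [0, 0, 0]], [10, [0, 0, 1], [0, 0, 0]], [10, [0, 0, 0], [0, 0, 0]]]'

```text
t: 15.08
tool_pos: [0.5166, 0.1511, 0.1448]
ee_rot: [3.142, 0.0, 0.001]
contact_force: [-0.2, -0.6, 0.3]
grip_width: 0.0216
gripper_force: 25.0
```

>>> apply_moves --series '[[10, [0, 0, 1], [0, 0, 0]], [10, [0, 0, 1], [0, 0, 0]], [10, [0, 0, 0], [0, 0, 0]]]'

```text
t: 15.33
tool_pos: [0.5166, 0.1511, 0.1428]
ee_rot: [3.142, 0.0, 0.001]
contact_force: [0.8, -0.2, 1.7]
grip_width: 0.0214
gripper_force: 25.0
```

>>> apply_moves --series '[[10, [0, 0, 1], [0, 0, 0]], [10, [0, 0, 0], [0, 0, 0]], [10, [0, 0, 0], [0, 0, 0]]]'

```text
t: 15.58
tool_pos: [0.5166, 0.1511, 0.1419]
ee_rot: [3.142, 0.0, 0.001]
contact_force: [0.1, -0.5, -0.2]
grip_width: 0.0214
gripper_force: 25.0
```

```bash
python3 f.py | grep -v '0.1[34]'
```

```text
0.105 7 [0.515 0.153 0.108] [0.53  0.166 0.11 ]
0.125 9 [0.514 0.15  0.127] [0.522 0.158 0.129]
0.15 7 [0.515 0.151 0.15 ] [0.522 0.158 0.153]
0.155 1 [0.521 0.156 0.156] [0.521 0.156 0.156]
0.16 7 [0.506 0.153 0.163] [0.53  0.167 0.165]
```

No slip: the flange underside is at about 0.163, which puts the tip at about 0.039. The foot can be at most 6 mm further down.

>>> apply_moves --series '[[10, [0, 0, 1], [0, 0, 0]], [10, [0, 0, 0.5], [0, 0, 0]], [10, [0, 0, 0], [0, 0, 0]]]'

```text
t: 16.08
tool_pos: [0.5168, 0.1511, 0.1409]
ee_rot: [-3.142, -0.001, 0.001]
contact_force: [-0.1, -0.5, 3.6]
grip_width: 0.0213
gripper_force: 25.0
```

Contact felt. Pressing a little more and holding.

>>> apply_moves --series '[[10, [0, 0, 0.5], [0, 0, 0]], [10, [0, 0, 0], [0, 0, 0]], [10, [0, 0, 0], [0, 0, 0]]]'

```text
t: 16.33
tool_pos: [0.517, 0.1512, 0.1407]
ee_rot: [-3.141, -0.001, 0.001]
contact_force: [-0.5, -1.6, 5.7]
grip_width: 0.021
gripper_force: 25.0
```

```bash
python3 f.py | head -1
```

```text
[5.1 4.8 4.8 5.4 5.6] [0.51703279 0.15116047 0.14062656]
```

>>> apply_moves --series '[[10, [0, 0, 0.4], [0, 0, 0]], [10, [0, 0, 0], [0, 0, 0]], [10, [0, 0, 0], [0, 0, 0]], [10, [0, 0, 0], [0, 0, 0]]]'

```text
t: 16.92
tool_pos: [0.5172, 0.1512, 0.1404]
ee_rot: [-3.141, -0.001, 0.001]
contact_force: [-0.6, -0.9, 5.8]
grip_width: 0.0217
gripper_force: 25.0
```

```bash
python3 f.py | head -1
```

```text
[4.7 5.6 5.5 5.5 5.1] [0.51718084 0.1512072  0.14038242]
```

The force barely rose with the extra 0.4 mm, so the handle may be creeping in the pads. I'll grip harder and press a touch more.

>>> apply_moves --series '[[10, [0, 0, 0], [0, 0, 0]], [10, [0, 0, 0], [0, 0, 0]], [10, [0, 0, 0.5], [0, 0, 0]], [10, [0, 0, 0], [0, 0, 0]], [10, [0, 0, 0], [0, 0, 0]]]' --grip_force 40

```text
t: 17.58
tool_pos: [0.5174, 0.1512, 0.1402]
ee_rot: [-3.141, -0.002, 0.001]
contact_force: [0.0, -0.7, 6.4]
grip_width: 0.0211
gripper_force: 40.0
```

```bash
python3 f.py | head -1
```

```text
[5.7 6.3 6.8 6.5 5.3] [0.51734471 0.15121697 0.1401526 ]
```

>>> apply_moves --series '[[10, [0, 0, 0.5], [0, 0, 0]], [10, [0, 0, 0], [0, 0, 0]], [10, [0, 0, 0], [0, 0, 0]], [10, [0, 0, 0], [0, 0, 0]], [10, [0, 0, 0], [0, 0, 0]], [10, [0, 0, 0], [0, 0, 0]]]'

```text
t: 18.33
tool_pos: [0.5175, 0.1513, 0.14]
ee_rot: [-3.141, -0.002, 0.001]
contact_force: [-1.7, -1.0, 7.6]
grip_width: 0.0212
gripper_force: 40.0
```

```bash
python3 f.py
```

```text
[7.7 7.4 7.7 7.4 7.2] [0.51755946 0.15125879 0.13998216]
0.105 8 [0.515 0.152 0.108] [0.53  0.166 0.11 ]
0.11 19 [0.509 0.146 0.11 ] [0.531 0.167 0.115]
0.115 26 [0.505 0.14  0.115] [0.533 0.167 0.12 ]
0.12 90 [0.502 0.137 0.12 ] [0.53  0.167 0.125]
0.125 11 [0.51  0.139 0.125] [0.523 0.159 0.129]
0.13 10 [0.511 0.15  0.13 ] [0.522 0.159 0.134]
0.135 9 [0.516 0.149 0.136] [0.523 0.159 0.138]
0.14 13 [0.513 0.148 0.14 ] [0.523 0.159 0.144]
0.145 11 [0.514 0.149 0.146] [0.523 0.159 0.15 ]
0.15 2 [0.521 0.157 0.15 ] [0.522 0.157 0.153]
0.155 1 [0.521 0.163 0.159] [0.521 0.163 0.159]
0.16 15 [0.507 0.145 0.16 ] [0.531 0.167 0.165]
0.165 56 [0.507 0.137 0.165] [0.531 0.168 0.17 ]
0.17 8 [0.524 0.148 0.17 ] [0.526 0.159 0.175]
0.175 9 [0.524 0.139 0.176] [0.527 0.164 0.179]
0.18 25 [0.519 0.137 0.18 ] [0.528 0.166 0.185]
0.185 25 [0.513 0.136 0.185] [0.528 0.17  0.19 ]
0.19 18 [0.516 0.137 0.19 ] [0.529 0.17  0.195]
0.195 21 [0.521 0.136 0.195] [0.527 0.164 0.2  ]
0.2 34 [0.519 0.136 0.2  ] [0.528 0.164 0.205]
0.205 9 [0.522 0.135 0.205] [0.527 0.165 0.209]
0.21 7 [0.525 0.136 0.21 ] [0.528 0.164 0.215]
0.215 4 [0.525 0.135 0.216] [0.526 0.139 0.22 ]
```

The press is clear at about 7.5 N, the collar is on the rim and the tip is about 73 mm below it. I'll ease off, open, and retreat upward.

>>> apply_moves --series '[[10, [0, 0, -0.8], [0, 0, 0]], [10, [0, 0, -0.4], [0, 0, 0]], [10, [0, 0, 0], [0, 0, 0]], [50, [0, 0, 0], [0, 0, 0]], [50, [0, 0, 0], [0, 0, 0]], [60, [0, 0, 0], [0, 0, 0]], [60, [0, 0, 0], [0, 0, 0]], [60, [0, 0, 0], [0, 0, 0]], [60, [0, 0, -5], [0, 0, 0]], [60, [0, 0, -10], [0, 0, 0]], [60, [0, 0, -15], [0, 0, 0]], [60, [0, 0, -20], [0, 0, 0]], [60, [0, 0, -20], [0, 0, 0]], [60, [0, 0, -20], [0, 0, 0]], [60, [0, 0, 0], [0, 0, 0]], [60, [0, 0, 0], [0, 0, 0]]]' --grip_force 20

```text
t: 19.92
tool_pos: [0.5174, 0.1516, 0.2319]
ee_rot: [-3.139, -0.003, 0.001]
contact_force: [-0.0, -0.5, -0.2]
grip_width: 0.0525
gripper_force: 0.0
```

```bash
python3 f.py
```

```text
[-0.6 -0.4 -0.7  0.4  0.3] [0.51619415 0.15085804 0.22891912]
0.105 12 [0.511 0.147 0.108] [0.53  0.166 0.11 ]
0.11 19 [0.509 0.146 0.11 ] [0.53  0.166 0.115]
0.115 25 [0.506 0.141 0.115] [0.533 0.167 0.12 ]
0.12 85 [0.5   0.137 0.12 ] [0.532 0.166 0.125]
0.125 20 [0.504 0.145 0.125] [0.527 0.166 0.13 ]
0.13 9 [0.51 0.15 0.13] [0.521 0.158 0.134]
0.135 12 [0.512 0.148 0.135] [0.522 0.158 0.139]
0.14 12 [0.513 0.145 0.14 ] [0.521 0.158 0.145]
0.145 9 [0.514 0.15  0.145] [0.522 0.158 0.15 ]
0.15 5 [0.517 0.154 0.15 ] [0.522 0.158 0.154]
0.16 7 [0.52  0.144 0.163] [0.529 0.165 0.165]
0.165 62 [0.499 0.137 0.165] [0.531 0.167 0.17 ]
0.17 36 [0.506 0.138 0.17 ] [0.53  0.167 0.175]
0.175 18 [0.51  0.147 0.175] [0.526 0.162 0.18 ]
0.18 20 [0.508 0.144 0.181] [0.526 0.162 0.184]
0.185 16 [0.509 0.149 0.186] [0.526 0.163 0.189]
0.19 20 [0.511 0.149 0.19 ] [0.526 0.162 0.194]
0.195 20 [0.511 0.146 0.195] [0.526 0.163 0.199]
0.2 78 [0.505 0.142 0.2  ] [0.526 0.162 0.205]
0.205 2 [0.507 0.152 0.205] [0.511 0.156 0.205]
```

The gauge stands upright and alone: handle top at about 0.203, so the tip is about 72 mm below the rim, and the collar sits within about 2 mm of the rim. The fingers are clear, so I'm handing in.

```bash
python3 -c "
from bench import ctrl
print(ctrl.hand_in())"
```

```text
the job is handed in; nothing more can be done
None
```

The job is handed in, with no verdict returned: the gauge stands upright in the barrel about 72 mm below the rim, pressed on the foot at about 7.5 N before release, its collar within about 2 mm of the rim and the gripper clear.

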